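# Lock the slide drawer's follower at the rider and keep hold of it

### The job

The follower block in the open slide drawer stands loose near the drawer's front. Slide it along its guide bar towards the oak frames until its pointer stands level with the brass rider clipped on the drawer's side wall, and, holding it there, squeeze its cam lever fully shut against the finger post so that the follower is locked at the rider. Finish while still holding post and lever squeezed together in the fingers (do not let go), and leave the things lying round the drawer where they are.

Things in the scene. Friction and masses are not known exactly. Their poses are not given: they have to be found in the camera images.
- slide_cabinet: fixed low painted cabinet with one drawer drawn out. Origin: on the table under the middle of the drawn-out drawer, z up; y runs along the drawer from its front (y = -212 mm) to the row of oak frames (from y = 95 mm, 125 mm high) and into the cabinet (from y = 185 mm, 170 mm high). Drawer: x from -63 to 63 mm, sides and front 86 mm above the table
- follower (a joint): position of the follower block along the guide bar, m = y of its pointer in the slide_cabinet frame: -0.08 (near the drawer's front) to 0.085 (near the frames). Slides with about 1 N of drag while the lever is open; clamped by the cam when it is shut. Oak plate 102 mm wide, 10 mm thick, top 98 mm above the table, leading a brass sled with finger post and cam lever behind it; about 0.55 kg in all
- follower_index (a point): tip of the follower's pointer, a small brass arrow head on the follower plate's top edge, in the plate's middle plane, at the drawer's +x side wall, 98 mm above the table; axes as the slide_cabinet's
- rider_mark (a point): the length mark: the brass rider, a 14 mm wide clip with an upright 2.5 mm thick blade on the drawer's +x side wall; point at the blade, 98 mm above the table; axes as the slide_cabinet's. The follower is at the mark when follower_index has the same y in the slide_cabinet frame as this point (joint follower equals this point's y there)
- post_grip (a point): where the finger post is gripped: centre of its thickness, 118 mm above the table; axes as the slide_cabinet's. Fixed upright brass post at the rear of the follower, 26 mm wide (x), 8 mm thick (y), top 130 mm above the table; its middle plane lies 96 mm behind the pointer (at smaller y), its free flat face, towards the drawer's front, 100 mm behind the pointer
- cam_lever (a joint): lever angle, rad: 0 = upright, fully shut; 0.58 = farthest open, leaning from the post to the oak plate. Hinge along x, 76 mm behind the pointer, 52 mm above the table. Stays where left. Resists 3 N at the thumb bar, so a push on it alone slides the follower; it must be squeezed to the post. Below 0.36 rad the cam bites on the bar: about 9 N of squeeze, and it drags the follower to the front
- bar_grip (a point): centre of the thumb bar, the lever's round steel cross bar (10 mm diameter, 30 mm long along x, 66 mm from the hinge): 118 mm above the table with the lever shut, 107 mm at 0.58 rad. From the post's free face to the bar's outer side: 29 mm shut, 65 mm at 0.58 rad. Nothing else near stands higher than 100 mm but the frames, 70 mm or more off; the oak plate is 30 mm off at 0.58 rad
- ruby_slide_mid (a point): middle of a ruby glass slide, 82 x 82 x 4 mm, lying loose on the table; leave it alone
- tin_carrier_mid (a point): middle of a black japanned tin slide carrier, 112 x 100 x 16 mm, lying loose on the table; leave it alone
- magnifier_mid (a point): middle of the lens of a magnifying glass in a horn rim (76 mm across, 11 mm thick, 85 mm handle), lying loose on the table; leave it alone
- spare_frame_mid (a point): middle of a single oak slide frame, 102 x 86 x 10 mm, lying loose on the table; leave it alone

How it is judged:
By the outcome, as a careful person would: the job done as asked, in the order asked, and still so for the second after the job is handed in, while the arm keeps its last pose, push and grip.
It also fails if it takes over 45 s, if anything falls off the work surface, if the arm or the gripper's body presses on something with over 40 N, if the wrist force passes 120 N, or if a joint passes its speed limit or range.

### The arm

A 6-joint arm with a two-finger parallel gripper is mounted at the origin on the work surface. World frame = base frame: x ahead of the robot, y to its left, z up, the work surface at z = 0. Lengths are in m, angles in rad, forces in N, time in s.
With the tool pointing down it reaches from about 0.35 to 0.975 m from the base axis. Payload 4.9 kg.
Tool frame: the origin (TCP) lies at the very end of the fingers, on their centre line; the grasp point (between the pads) lies 19 mm behind it; x points along the fingers, y is the direction in which the jaws open and shut, and the axes are right-handed (so a half turn about x gives the same grasp; the last joint's range is limited). The gripper opens to 85 mm and grips with 20 to 120 N. Pads are 22 mm wide; open, the fingers measure 114 mm over their backs; the gripper's body (76 mm by 85 mm) begins 54 mm behind the grasp point. The pads swing forward as they close: fully open they stand 13 mm farther back than shut.
Start: joints at [-1.42, 0.053, 1.613, -0, 1.476, -0.119], TCP at [0.167, -0.602, 0.231] pointing down, gripper open.
Joint ranges: [-3.01, 3.01], [-1.01, 2.22], [0.06, 2.58], [-1.02, 4.17], [0.09, 2.62], [-3.14, 3.14]. Speed limits (rad/s): [2.57, 2.57, 3.14, 3.14, 3.14, 3.14].

### API

Orientations are given as a unit quaternion [w, x, y, z].
In Python, from plant import manip gives the robot as it stands.
- The arm moves only by the tool play_rows, never from a script. Its argument "plan" is a list of rows, each a list of 5 numbers: the shift along the tool's x, y, z in mm, then the turn about the tool's x in rad, then the closure, from -1 (fully open) to 1 (shut). A call has 1 to 8 rows; each row is the pose to reach, as a shift and turn from the pose commanded when the call began, along the tool's axes at that moment; what a row does not reach only later rows make up. A row lasts 1/8 s, in which the tool goes at most 62.5 mm and 10.7 degrees, less where a joint would pass 70% of its speed; a pose out of reach is approached as far as the arm can. A call with a gripper value outside its range is refused whole. The fingers move at their own pace and stop on an object; the grip force is fixed at half the most. Time passes only in rows, so rows that repeat a pose let the fingers close. It gives the time, the measured TCP pose, the force and the opening at its end, in the units of the state.
- manip.state(): the state, without advancing time (a new reading comes with each control period).
- manip.grab_frame(name): name is "scene" or "top" or "wrist"; returns a dict with "img" (480x640x3 uint8, red, green, blue), "range_z" (480x640 float32, m along the optical axis (not along the pixel's ray), 0 where there is no reading), "fx", "fy", "cx", "cy" (pixels), "origin" and "rotation" of the camera in the world. Camera axes: x right, y up, looking along -z (the intrinsics and any distortion apply to the point x, -y, -z); pixel columns grow to the right and rows downward; lengths in m; the calibration is good to about 2 mm. A picture is of the moment at which its call begins.
- manip.job_done(): hands the job in, once; it reports no verdict.
The state is a dict: "time": time; "joint_pos": joint angles; "joint_vel": joint speeds; "joint_efforts": joint torques, N m; "tool_pos": TCP position; "tool_rot": TCP orientation; "contact_force": force on the tool from outside, world axes, zero at the start; "ft_torque": the same for the moment, N m; "gripper_width": opening from 0.0 (shut) to 1.0 (fully open).
Only numpy, scipy, OpenCV 4.12 (cv2) and the standard library are available. Lean on these libraries where they do the work, as an engineer would, in place of code of your own. Each camera call takes 0.05 s, during which the arm holds its last target. There are 200 camera calls.

## Working session

There is one attempt and no reset: what is moved stays moved. The work goes in short steps, Python scripts to look and compute and a tool call to move; the robot and the scene stay as the last step left them, time stands still between calls to the robot, and variables do not carry over. Pictures are saved under pics/ and viewed, about 8 in all and at most 12, crops included, and the job is handed in when it is done.

Besides the shell and the picture viewer there is one more tool, called after "Emit:" as name(argument=value, ...) on one line, values as JSON. play_rows: Moves the arm, as the interface text tells. Its arguments: {"type":"object","properties":{"plan":{"type":"array"}},"required":["plan"]}

```bash
mkdir -p pics; cat > h.py <<'E'
import numpy as np, cv2
from plant import manip
def grab(name,save=None):
    f=manip.grab_frame(name)
    if save: cv2.imwrite('pics/'+save+'.png',f['img'][:,:,::-1]); np.savez('pics/'+save+'.npz',**f)
    return f
def load(s): return dict(np.load('pics/'+s+'.npz'))
def ray(f,u,v):
    d=np.array([(u-f['cx'])/f['fx'],-(v-f['cy'])/f['fy'],-1.0])
    return np.array(f['rotation'])@d
def onz(f,u,v,z):
    d=ray(f,u,v);o=np.array(f['origin']);return o+d*(z-o[2])/d[2]
def pt(f,u,v): return np.array(f['origin'])+ray(f,u,v)*f['range_z'][int(v),int(u)]
def proj(f,p):
    c=np.array(f['rotation']).T@(np.array(p)-f['origin']);return f['cx']+f['fx']*c[0]/-c[2],f['cy']-f['fy']*c[1]/-c[2]
E
python3 -c "
from h import *
for n in ['top','scene']:
    f=grab(n,n+'0'); print(n,f.keys(),f['fx'],f['cx'],f['cy'],f['origin'],np.round(f['rotation'],3))
print(manip.state())"
```

```text
top dict_keys(['img', 'range_z', 'fx', 'fy', 'cx', 'cy', 'origin', 'rotation']) 474.2460209207236 327.26957603358136 231.5165397242967 [ 0.44756678 -0.029982    0.92152026] [ 0.707  0.073 -0.06  -0.701]
scene dict_keys(['img', 'range_z', 'fx', 'fy', 'cx', 'cy', 'origin', 'rotation']) 497.19540280118616 315.584995214956 242.9590029466688 [ 1.22609828 -0.07952751  0.50444172] [0.652 0.334 0.319 0.602]
{'time': 0.1, 'joint_pos': array([-1.42000836e+00,  5.32718791e-02,  1.61418666e+00,  8.16165104e-06,
        1.47598799e+00, -1.19007625e-01]), 'joint_vel': array([-0.00069961, -0.00079054, -0.0040671 , -0.00033384,  0.00070654,
       -0.00102235]), 'joint_efforts': array([ 1.02628317e-03, -3.94900775e+01, -3.71364570e+01, -6.89897547e-05,
        3.93555456e-03, -9.54455544e-06]), 'tool_pos': array([ 0.16649541, -0.60182133,  0.23017981]), 'tool_rot': array([-0.09444239, -0.70067497, -0.0957532 ,  0.70069005]), 'contact_force': array([-0.06900708,  0.70528594, -0.21994823]), 'ft_torque': array([-0.06961772,  0.01469755, -0.00195213]), 'gripper_width': 0.9998952054631135}
```

View pics/top0.png

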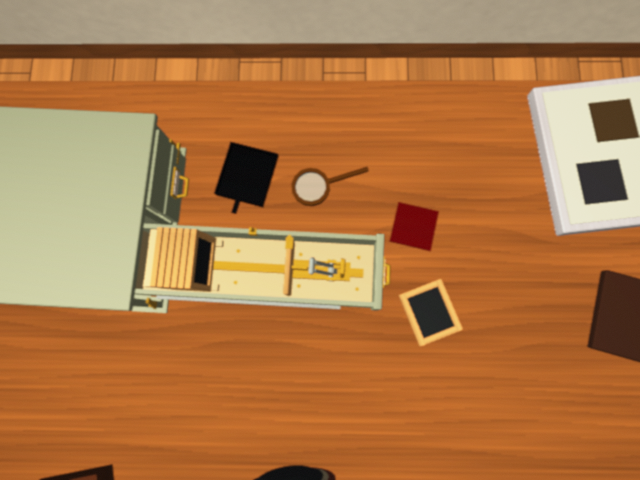

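View pics/scene0.png

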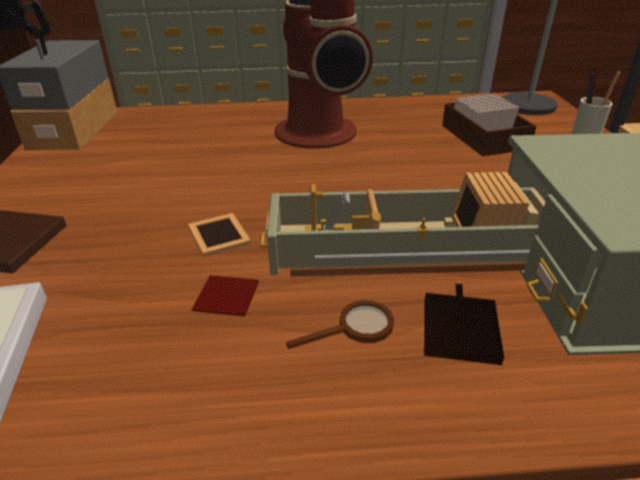

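```bash
cat >> h.py <<'E'
from scipy.spatial.transform import Rotation as R
def Q(q): q=np.array(q); return R.from_quat([q[1],q[2],q[3],q[0]]).as_matrix()
def _fix(f):
    f=dict(f)
    if np.array(f['rotation']).shape==(4,): f['rotation']=Q(f['rotation'])
    return f
_g,_l=grab,load
def grab(n,s=None): return _fix(_g(n,s))
def load(s): return _fix(_l(s))
E
python3 -c "
from h import *
f=load('top0')
c=f['img'][215:325,125:400,::-1]
cv2.imwrite('pics/c0.png',cv2.resize(c,None,fx=2.9,fy=2.9,interpolation=cv2.INTER_CUBIC))
print(f['rotation'].round(3))
for n,u,v in [('frontR',383,235),('frontL',381,307),('wall+x mid',300,237),('rider',252,231),('plate',289,270),('bar',312,267),('post',343,268),('frames',180,260)]: print(n,pt(f,u,v).round(4))
s=manip.state(); print(Q(s['tool_rot']).round(3))
"
```

```text
[[ 0.01   0.982 -0.188]
 [-1.     0.006 -0.019]
 [-0.017  0.188  0.982]]
frontR [ 0.6012 -0.1137  0.0878]
frontL [ 0.4743 -0.1088  0.0868]
wall+x mid [0.5995 0.0357 0.0717]
rider [0.6053 0.1193 0.0968]
plate [0.5363 0.0518 0.0971]
bar [0.54   0.0109 0.1134]
post [ 0.5373 -0.042   0.1263]
frames [0.5495 0.2364 0.1208]
[[-0.     0.267 -0.964]
 [ 0.002 -0.964 -0.267]
 [-1.    -0.002 -0.   ]]
```

View pics/c0.png

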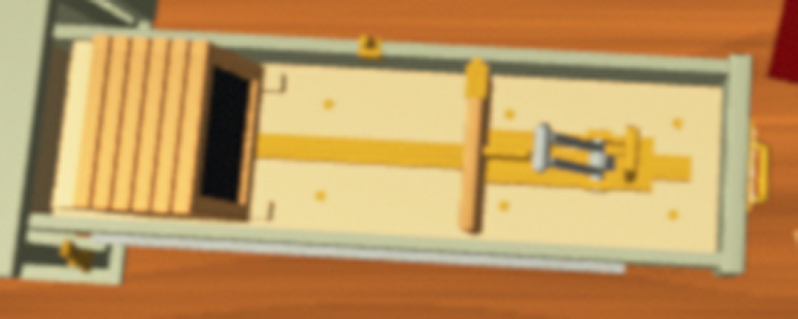

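```bash
cat > m.py <<'E'
from h import *
f=load('top0')
v,u=np.mgrid[0:480,0:640]; d=np.stack([(u-f['cx'])/f['fx'],-(v-f['cy'])/f['fy'],-np.ones(u.shape)],-1)
P=f['origin']+(d@f['rotation'].T)*f['range_z'][...,None]
m=(abs(P[...,2]-0.086)<.003)&(P[...,1]>-0.13)&(P[...,1]<0.17)
a=P[m&(P[...,0]>.58)&(P[...,1]>-0.09)&(P[...,1]<.1)]; b=P[m&(P[...,0]<.5)&(P[...,1]>-0.09)&(P[...,1]<.1)]; c=P[m&(P[...,1]<-0.095)]
for n,q in zip('abc',(a,b,c)):
    print(n,len(q),q.mean(0).round(4),q.std(0).round(4)); 
for q in (a,b): k=np.polyfit(q[:,1],q[:,0],1); print('dx/dy',k)
E
python3 m.py
```

```text
a 483 [0.602  0.0047 0.0858] [0.0036 0.055  0.0013]
b 495 [0.4841 0.0047 0.0858] [0.0036 0.0551 0.0013]
c 586 [ 0.5385 -0.1056  0.0857] [0.0385 0.0045 0.0013]
dx/dy [0.04786445 0.60178779]
dx/dy [0.04760499 0.48389331]
```

Emit:
play_rows(plan=[[0, -33, -37, 0.023, -1], [0, -67, -74, 0.046, -1], [0, -100, -111, 0.068, -1], [0, -133, -148, 0.091, -1], [0, -167, -185, 0.114, -1], [0, -200, -222, 0.136, -1], [0, -233, -259, 0.159, -1], [0, -233, -259, 0.159, -1]])

```text
time: 1.1
tool_pos: [0.3552, -0.3064, 0.2309]
tool_rot: [-0.041, -0.706, -0.041, 0.706]
contact_force: [-0.5, -0.6, -0.7]
gripper_width: 1.0
```

```bash
python3 -c "
from h import *
s=manip.state();T=Q(s['tool_rot']);print(s['time'],s['tool_pos'],T.round(3))
d=np.array([.542,-.015,.215])-s['tool_pos'];print((T.T@d*1000).round(1), np.arctan2(T[1,1],T[0,1])+1.6185)"
```

```text
1.1 [ 0.35515261 -0.30638023  0.23086255] [[-0.     0.115 -0.993]
 [ 0.001 -0.993 -0.115]
 [-1.    -0.001  0.   ]]
[  16.  -267.9 -219.2] 0.16330285453237714
```

Emit:
play_rows(plan=[[3, -38, -31, 0.024, -1], [5, -77, -63, 0.047, -1], [7, -115, -94, 0.07, -1], [9, -153, -125, 0.093, -1], [11, -191, -157, 0.117, -1], [14, -230, -188, 0.14, -1], [16, -268, -219, 0.163, -1], [16, -268, -219, 0.163, -1]])

```text
time: 2.1
tool_pos: [0.5429, -0.0169, 0.2144]
tool_rot: [0.017, -0.706, 0.017, 0.707]
contact_force: [-0.4, -0.2, 0.1]
gripper_width: 1.004
```

```bash
python3 -c "
from h import *
f=grab('wrist','w0');print(f['origin'],f['rotation'].round(3),f['fx'])
s=manip.state();T=Q(s['tool_rot']);print(s['tool_pos'],np.arctan2(T[1,1],T[0,1])+1.6185)"
```

```text
[ 0.62261143 -0.02138157  0.35791305] [[-0.049  0.949  0.312]
 [-0.999 -0.046 -0.016]
 [-0.001 -0.313  0.95 ]] 429.7150820674645
[ 0.54232179 -0.01810997  0.21457053] -0.00277577489193348
```

View pics/w0.png

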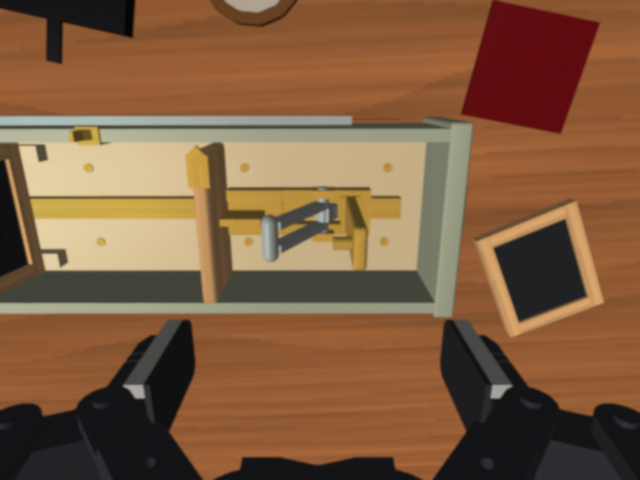

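```bash
cat >> h.py <<'E'
yc=np.array([0.0477,0.9989,0]); xc=np.array([0.9989,-0.0477,0]); O=np.array([0.5428+.0477*.1,.1,0])
def cab(p): p=np.asarray(p)-O; return np.array([p@xc,p@yc,p[2]]).round(4)
E
python3 -c "
from h import *
f=load('w0')
c=f['img'][115:275,55:415,::-1]
cv2.imwrite('pics/c1.png',cv2.resize(c,None,fx=2.2,fy=2.2,interpolation=cv2.INTER_CUBIC))
a=cv2.resize(f['img'][118:158,60:110,::-1],None,fx=8,fy=8,interpolation=cv2.INTER_CUBIC)
b=cv2.resize(f['img'][138:198,175:225,::-1],None,fx=8,fy=8,interpolation=cv2.INTER_CUBIC)
cv2.imwrite('pics/c2.png',np.hstack([np.vstack([a,np.zeros((160,400,3),np.uint8)]),b]))
for n,u,v,z in [('rider',86,134,.098),('ptr',197,147,.098),('bar',270,238,.112),('posttop front edge',364,268,.13),('posttop',350,235,.13)]: print(n,cab(onz(f,u,v,z)),cab(pt(f,u,v)))
"
```

```text
rider [0.0603 0.019  0.098 ] [0.0599 0.0213 0.0937]
ptr [ 0.0526 -0.0458  0.098 ] [ 0.0529 -0.0464  0.1003]
bar [ 0.0002 -0.0889  0.112 ] [ 0.0012 -0.0892  0.1152]
posttop front edge [-0.012 -0.144  0.13 ] [-0.0115 -0.1439  0.1313]
posttop [ 0.0078 -0.1356  0.13  ] [ 0.0008 -0.1373  0.1081]
```

View pics/c2.png

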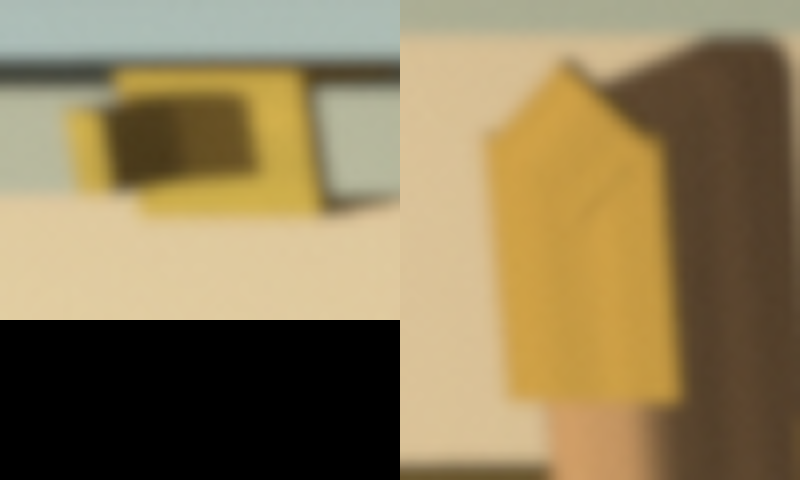

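Emit:
play_rows(plan=[[0, -45, 0, 0, -1], [0, -90, 0, 0, -1], [0, -138, 0, 0, -1], [0, -138, 0, 0, -1], [0, -138, 0, 0, -1]])

```text
time: 2.78
tool_pos: [0.5493, 0.118, 0.2151]
tool_rot: [0.019, -0.707, 0.019, 0.707]
contact_force: [-0.4, -0.4, -0.4]
gripper_width: 0.999
```

```bash
python3 -c "
from h import *
f=grab('wrist','w1');print(cab(f['origin']),cab(manip.state()['tool_pos']))
u,v=map(int,proj(f,O+.063*xc+.019*yc+[0,0,.098]));print(u,v)
p,q=map(int,proj(f,O+.0526*xc-.046*yc+[0,0,.098]));print(p,q)
g=lambda u,v:cv2.resize(f['img'][v-25:v+35,u-25:u+25,::-1],None,fx=8,fy=8,interpolation=cv2.INTER_CUBIC)
cv2.imwrite('pics/c3.png',np.hstack([g(u,v),g(p,q)]))
"
```

```text
[0.0805 0.0172 0.3587] [0.0009 0.0179 0.2152]
314 129
423 146
```

View pics/c3.png

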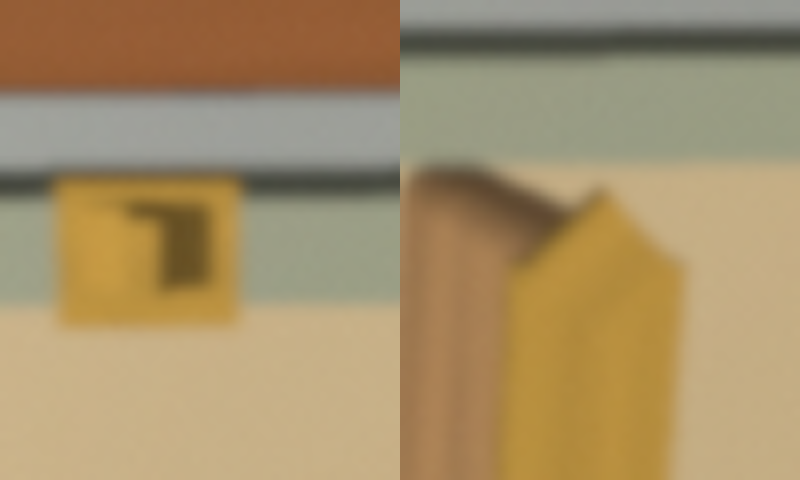

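```bash
python3 -c "
from h import *
f=load('w1'); w=load('w0')
print(cab(onz(f,307.6,135,.088)),cab(onz(f,307.2,134,.099)))
print('ptr',cab(onz(f,423,145,.098)),'w0 ptr',cab(onz(w,175+167/8,138+65/8,.098)), 'w0 clip',cab(onz(w,60+218/8,135.5,.088)),'w0 blade top',[cab(onz(w,60+87/8,136.5,z))[1] for z in(.098,.104,.108)])
"
```

```text
[0.0588 0.0232 0.088 ] [0.0602 0.0232 0.099 ]
ptr [ 0.0534 -0.0457  0.098 ] w0 ptr [ 0.0532 -0.0452  0.098 ] w0 clip [0.0586 0.0236 0.088 ] w0 blade top [np.float64(0.0282), np.float64(0.0248), np.float64(0.0226)]
```

```bash
python3 -c "
from h import *
f=load('w1'); s=manip.state()
v,u=np.mgrid[0:480,0:640]; d=np.stack([(u-f['cx'])/f['fx'],-(v-f['cy'])/f['fy'],-np.ones(u.shape)],-1)
P=f['origin']+(d@f['rotation'].T)*f['range_z'][...,None]
C=np.stack([(P-O)@xc,(P-O)@yc,P[...,2]],-1)-cab(s['tool_pos'])
m=(v>310)&(f['range_z']>0)&(C[...,2]>-.03)
for side in (u<320,u>=320):
    q=C[m&side&(abs(C[...,1])<.065)&(C[...,2]<.045)]
    print(len(q),q.min(0).round(4),q.max(0).round(4)); print(np.percentile(q[:,2],[1,5]).round(4)); k=q[q[:,2]<np.percentile(q[:,2],5)+.003]; print(k.min(0).round(4),k.max(0).round(4))
T=Q(s['tool_rot']);d=O-.115*yc+[0,0,.215]-s['tool_pos'];print((T.T@d*1000).round(1),np.arctan2(T[1,1],T[0,1])+1.6185,T.round(4))
"
```

```text
4018 [-0.0118  0.0416  0.0133] [0.012  0.0564 0.045 ]
[0.0151 0.0181]
[-0.0113  0.0418  0.0133] [0.0115 0.0535 0.0211]
4022 [-0.0122 -0.0571  0.0133] [ 0.0116 -0.0421  0.045 ]
[0.015 0.018]
[-0.0118 -0.055   0.0133] [ 0.0109 -0.0426  0.021 ]
[3.000e-01 1.329e+02 1.000e-01] -0.00644786193830682 [[-3.000e-04 -5.410e-02 -9.985e-01]
 [-7.000e-04 -9.985e-01  5.410e-02]
 [-1.000e+00  7.000e-04  2.000e-04]]
```

Emit:
play_rows(plan=[[0, 45, 0, 0.006, -1], [0, 90, 0, 0.006, -1], [0, 133, 0, 0.006, -1], [30, 133, 0, 0.006, -1], [65, 133, 0, 0.006, -1], [90, 133, 0, 0.006, -1], [90, 133, 0, 0.006, -1], [90, 133, 0, 0.006, -1]])

```text
time: 3.82
tool_pos: [0.543, -0.0142, 0.1266]
tool_rot: [-0.021, 0.707, -0.021, -0.706]
contact_force: [-0.2, 0.1, -0.1]
gripper_width: 0.999
```

```bash
python3 -c "
from h import *
f=grab('wrist','w2');s=manip.state();T=Q(s['tool_rot']);print(cab(s['tool_pos']),np.arctan2(T[1,1],T[0,1])+1.6185,s['contact_force'])"
```

```text
[ 0.0013 -0.1141  0.1271] -0.011434663043461635 [ 0.6148846  -0.6240842  -0.07357777]
```

View pics/w2.png

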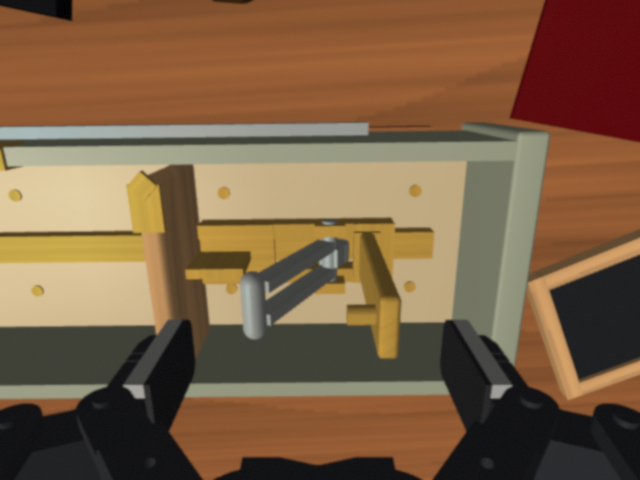

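Emit:
play_rows(plan=[[10, 1, 1, -0.011, -1], [20, 1, 1, -0.011, -1], [30, 1, 1, -0.011, -1], [39, 1, 1, -0.011, -1], [39, 1, 1, -0.011, -1], [39, 1, 1, -0.011, -1]])

```text
time: 4.62
tool_pos: [0.5415, -0.0142, 0.0864]
tool_rot: [-0.017, 0.707, -0.017, -0.707]
contact_force: [-0.7, 1.1, -0.4]
gripper_width: 1.0
```

```bash
python3 -c "
from h import *
s=manip.state();T=Q(s['tool_rot']);print(cab(s['tool_pos']),np.arctan2(T[1,1],T[0,1])+1.6185,s['contact_force'])"
```

```text
[-0.0006 -0.1143  0.0864] 0.0005531437779102699 [-0.66443087  1.11327105 -0.35302177]
```

Emit:
play_rows(plan=[[0, 0, 0, 0, -0.53], [0, 0, 0, 0, -0.53], [0, 0, 0, 0, -0.53], [0, 0, 0, 0, -0.53]])

```text
time: 5.12
tool_pos: [0.5414, -0.0142, 0.0864]
tool_rot: [-0.017, 0.707, -0.017, -0.707]
contact_force: [0.3, -0.3, 1.2]
gripper_width: 0.766
```

Emit:
play_rows(plan=[[0, -5, 0, 0, -0.53], [0, -15, 0, 0, -0.53], [0, -27, 0, 0, -0.53], [0, -40, 0, 0, -0.53], [0, -53, 0, 0, -0.53], [0, -62, 0, 0, -0.53], [0, -67, 0, 0, -0.53], [0, -68, 0, 0, -0.53]])

```text
time: 6.12
tool_pos: [0.5445, 0.0541, 0.0863]
tool_rot: [0.017, -0.707, 0.017, 0.707]
contact_force: [0.6, -1.1, 0.8]
gripper_width: 0.764
```

```bash
python3 -c "
from h import *
f=grab('wrist','w3');s=manip.state();T=Q(s['tool_rot']);print(cab(s['tool_pos']),s['contact_force'],s['gripper_width'])"
```

```text
[-0.0009 -0.0461  0.0862] [ 0.8499362  -0.27722567  0.42455552] 0.7647847235216751
```

View pics/w3.png

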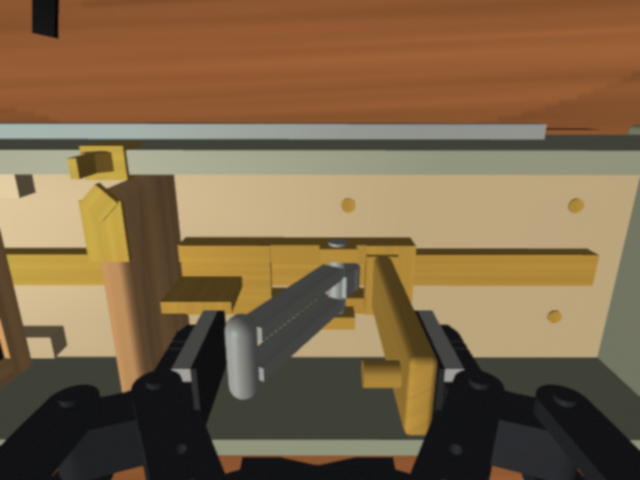

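```bash
cat > ck.py <<'E'
from h import *
import sys
f=load(sys.argv[1]); u0,v0=60,140
if len(sys.argv)>2: u0,v0=int(sys.argv[2]),int(sys.argv[3])
h=cv2.cvtColor(f['img'],cv2.COLOR_RGB2HSV)
m=(h[...,1]>140)&(h[...,2]>60)&(h[...,0]>18)&(h[...,0]<30)
for v in range(v0,v0+75,2):
    x=np.where(m[v,u0:u0+90])[0]
    if len(x): print(v,x.min()+u0,x.max()+u0,end=' | ')
c=cv2.resize(f['img'][v0:v0+60,u0:u0+80,::-1],None,fx=10,fy=10,interpolation=cv2.INTER_CUBIC)
cv2.imwrite('pics/z_%s.png'%sys.argv[1],c)
E
python3 ck.py w3 60 145
```

```text
145 84 138 | 147 80 131 | 149 81 124 | 151 81 124 | 153 81 124 | 155 81 124 | 157 79 124 | 159 69 125 | 161 69 125 | 163 69 125 | 165 69 125 | 167 70 126 | 169 70 126 | 171 71 126 | 173 71 127 | 175 71 127 | 177 72 131 | 179 124 128 | 185 95 99 | 187 94 102 | 189 92 104 | 191 90 108 | 193 88 111 | 195 87 113 | 197 85 115 | 199 83 118 | 201 81 122 | 203 80 122 | 205 80 122 | 207 80 123 | 209 81 123 | 211 81 123 | 213 81 124 | 215 82 124 | 217 82 124 | 219 83 125 |
```

View pics/z_w3.png

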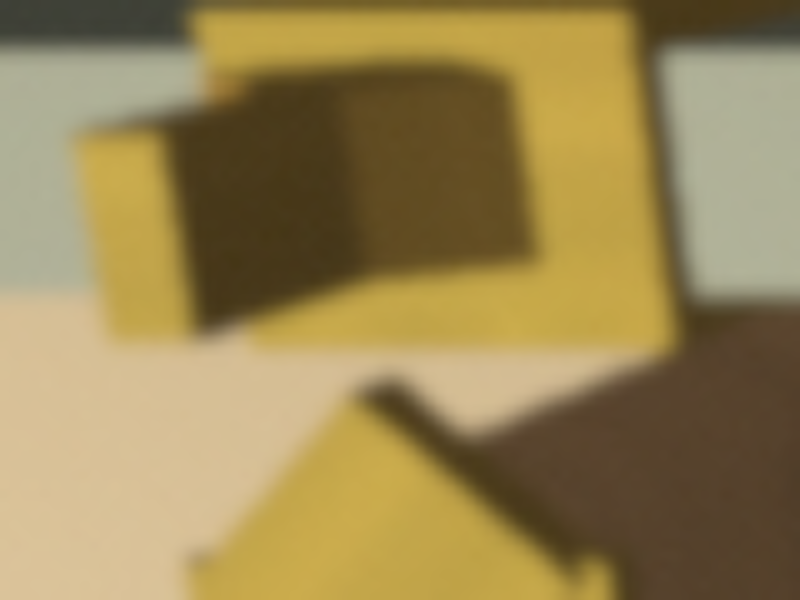

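```bash
python3 -c "
from h import *
a=load('w1');b=load('w3');print(cab(a['origin']),cab(b['origin']),a['cx'])
for z in (.086,.088,.090):
  y=lambda f,u,v:round(1000*cab(onz(f,u,v,z))[1],1)
  print(z,'w1 clipL,R,shadowR,bladeR?',y(a,289+57/8,135),y(a,289+241/8,135),y(a,289+210/8,135),y(a,289+160/8,135),' w3 clipL,R,shadR,split',y(b,82,163),y(b,125.7,163),y(b,60+52.5/1,145+17),y(b,60+35.5,145+17))
for z in (.094,.098,.102,.106,.110):
  y=lambda f,u,v:round(1000*cab(onz(f,u,v,z))[1],1)
  print(z,'blade top w1',y(a,289+127/8,135),y(a,309,135),'w3',y(b,69.2,169),y(b,77.8,169))
print('ptr w3',[cab(onz(b,u,184,.098)) for u in(96,99)], 'base corners',cab(onz(b,80,202,.098)),cab(onz(b,121.5,201,.098)))
for nm,f in(('w3',b),('w1',a)):
  print(nm,'range rider z',[cab(pt(f,u,v)) for u,v in ([(120,165),(73,168),(88,168)] if nm=='w3' else [(298,135),(307,135),(317,135)])])
"
```

```text
[0.0805 0.0172 0.3587] [ 0.0788 -0.0465  0.2299] 317.2008350194234
0.086 w1 clipL,R,shadowR,bladeR? 30.4 16.1 18.5 22.4  w3 clipL,R,shadR,split 32.0 17.5 21.8 27.5
0.088 w1 clipL,R,shadowR,bladeR? 30.3 16.1 18.5 22.4  w3 clipL,R,shadR,split 30.9 16.6 20.9 26.4
0.09 w1 clipL,R,shadowR,bladeR? 30.2 16.1 18.5 22.3  w3 clipL,R,shadR,split 29.8 15.7 19.9 25.4
0.094 blade top w1 24.7 22.2 w3 32.0 29.3
0.098 blade top w1 24.6 22.2 w3 29.7 27.1
0.102 blade top w1 24.5 22.1 w3 27.4 24.8
0.106 blade top w1 24.4 22.0 w3 25.1 22.6
0.11 blade top w1 24.3 21.9 w3 22.8 20.4
ptr w3 [array([0.0533, 0.0222, 0.098 ]), array([0.0533, 0.0213, 0.098 ])] base corners [0.0476 0.0282 0.098 ] [0.0479 0.0151 0.098 ]
w3 range rider z [array([0.0578, 0.0181, 0.0889]), array([0.0596, 0.0235, 0.1067]), array([0.0589, 0.0216, 0.1023])]
w1 range rider z [array([0.0589, 0.029 , 0.0896]), array([0.0603, 0.0231, 0.1065]), array([0.0588, 0.0174, 0.0884])]
```

Emit:
play_rows(plan=[[-3, -1, 0, 0, -0.53], [-5, -1.6, 0, 0, -0.53], [-5, -0.2, 0, 0, -0.46], [-5, 1.3, 0, 0, -0.39], [-5, 2.6, 0, 0, -0.33], [-5, 3.9, 0, 0, -0.27], [-5, 3.9, 0, 0, -0.27], [-5, 3.9, 0, 0, -0.27]])

```text
time: 7.18
tool_pos: [0.545, 0.0499, 0.0928]
tool_rot: [-0.017, 0.707, -0.017, -0.706]
contact_force: [-3.4, 1.3, 7.1]
gripper_width: 0.634
```

```bash
python3 -c "
from h import *
f=grab('wrist','w4');s=manip.state();print(cab(s['tool_pos'])*1000,s['contact_force'],s['gripper_width']*85)"; python3 ck.py w4 50 140
```

```text
[ -0.2 -50.2  92.9] [-3.08701823  0.23520465  8.15383648] 54.30860829022526
144 90 136 | 146 78 132 | 148 78 121 | 150 79 120 | 152 79 120 | 154 79 120 | 156 78 120 | 158 68 121 | 160 67 121 | 162 68 121 | 164 68 121 | 166 68 122 | 168 69 122 | 170 69 122 | 172 69 123 | 174 70 123 | 176 72 127 | 178 120 124 | 184 88 93 | 186 86 96 | 188 85 99 | 190 83 103 | 192 81 105 | 194 80 107 | 196 78 109 | 198 76 114 | 200 74 115 | 202 74 115 | 204 75 115 | 206 75 115 | 208 75 116 | 210 76 116 | 212 76 116 | 214 76 116 |
```

View pics/w4.png

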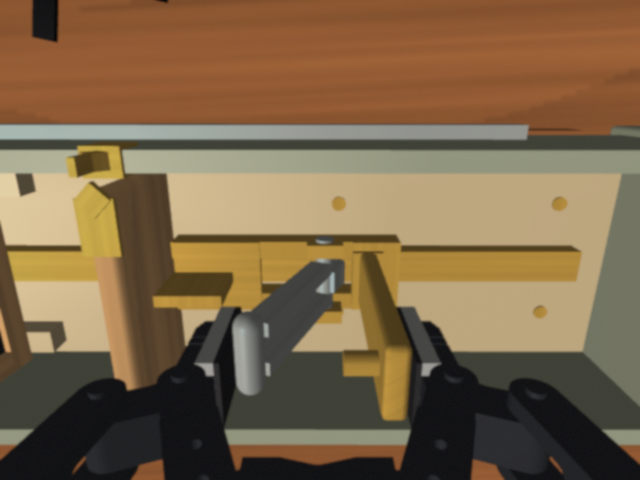

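```bash
python3 -c "
from h import *
b=load('w4')
y=lambda u,v,z:round(1000*cab(onz(b,u,v,z))[1],2)
print('tip',y(90,184,.098),y(92.5,183,.098),'corners',y(73.5,200,.098),y(116,200,.098),'clip L,R mid',y(78,147,.089),y(120.8,147,.089),y(124,177,.089),'bladetop',y(67.7,168,.1067),y(76,168,.1067))
print([cab(pt(b,u,v))*1000 for u,v in ((71,166),(92,190),(116,165))])"
```

```text
tip 23.4 22.5 corners 29.7 15.7 clip L,R mid 30.2 15.7 16.1 bladetop 24.7 22.2
[array([ 60. ,  23. , 107.6]), array([ 51.5,  21. , 101.8]), array([57.4, 18.7, 87.9])]
```

View pics/z_w4.png

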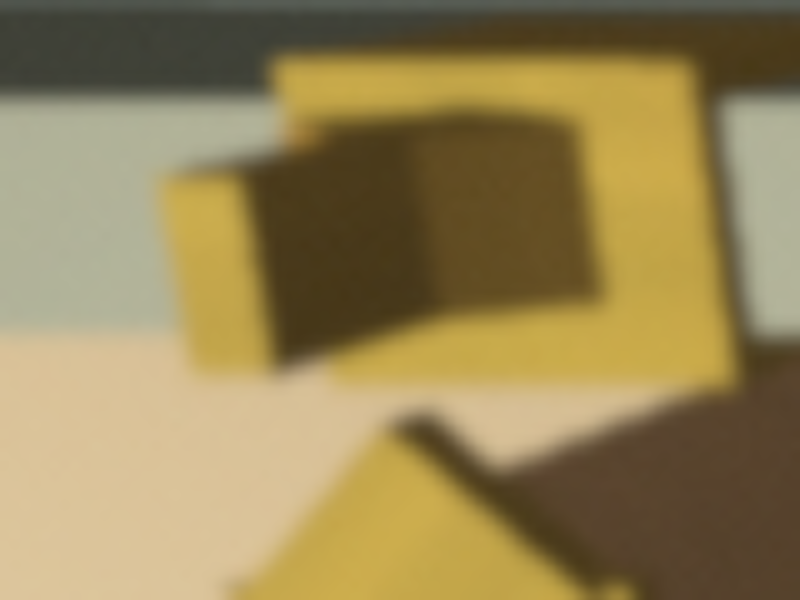

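Emit:
play_rows(plan=[[0, -0.4, 0, 0, -0.27], [0, -0.4, 0, 0, -0.27], [0, 1.1, 0, 0, -0.2], [0, 2.6, 0, 0, -0.13], [0, 4.1, 0, 0, -0.06], [0, 5.6, 0, 0, 0.01], [0, 5.6, 0, 0, 0.01]])

```text
time: 8.1
tool_pos: [0.5444, 0.0445, 0.0914]
tool_rot: [-0.017, 0.707, -0.016, -0.707]
contact_force: [1.3, 1.7, 1.5]
gripper_width: 0.496
```

```bash
cat > st.py <<'E'
from h import *
import sys
f=grab('wrist',sys.argv[1]);s=manip.state();c=cab(s['tool_pos'])*1000;w=s['gripper_width']*85
print(s['time'],c,w,'follower',c[1]-w/2+100,'F',s['contact_force'].round(1))
E
python3 st.py w5; python3 ck.py w5 50 140
```

```text
8.15 [ -0.7 -55.5  91.2] 42.0057803385562 follower 23.497109830721897 F [1.8 3.1 2.1]
142 82 120 | 144 68 119 | 146 60 112 | 148 60 103 | 150 61 102 | 152 61 102 | 154 61 102 | 156 57 103 | 158 50 103 | 160 50 103 | 162 50 104 | 164 50 104 | 166 50 104 | 168 50 104 | 170 50 105 | 172 50 105 | 174 50 106 | 176 66 110 | 178 100 106 | 184 64 71 | 186 62 73 | 188 61 76 | 190 59 80 | 192 57 82 | 194 56 84 | 196 54 87 | 198 52 91 | 200 50 92 | 202 51 92 | 204 51 93 | 206 52 93 | 208 52 93 | 210 53 93 | 212 53 94 | 214 53 94 |
```

```bash
cat > an.py <<'E'
from h import *
for n,u0 in(('w3',78),('w4',72),('w5',48)):
    f=load(n); h=cv2.cvtColor(f['img'],cv2.COLOR_RGB2HSV).astype(int)
    m=(h[...,1]>140)&(h[...,2]>60)&(h[...,0]>18)&(h[...,0]<30)
    y=lambda u,v,z:1000*cab(onz(f,u,v,z))[1]
    e=[];r=[]
    for v in range(204,222):
        x=np.where(m[v,u0-6:u0+60])[0]+u0-6
        x=x[np.argmin(abs(x-u0-3)):]; k=np.where(np.diff(x)>1)[0]; b=x[k[0]] if len(k) else x[-1]
        e.append((y(x[0]-.5,v,.0985),y(b+.5,v,.0985)))
    for v in range(149,156):
        x=np.where(m[v,u0-6:u0+80])[0]+u0-6; r.append((y(x[0]-.5,v,.089),y(x[-1]+.5,v,.089)))
    e=np.median(e,0);r=np.median(r,0);print(n,'ptr',e,e.mean(),'clip',r,r.mean(),'diff',e.mean()-r.mean())
E
python3 an.py
```

```text
w3 ptr [28.1 14.5] 21.3 clip [30.3 16. ] 23.15 diff -1.8499999999999979
w4 ptr [29.45 15.8 ] 22.625 clip [30.3 16.1] 23.200000000000003 diff -0.5750000000000028
w5 ptr [30.9  17.15] 24.025 clip [30.2 16.1] 23.150000000000002 diff 0.8749999999999964
```

Emit:
play_rows(plan=[[0, 0.4, 0, 0, 0.01], [0, 0.8, 0, 0, 0.01], [0, 0.8, 0, 0, 0.01]])

```text
time: 8.52
tool_pos: [0.5442, 0.0436, 0.0914]
tool_rot: [-0.017, 0.707, -0.017, -0.707]
contact_force: [2.0, 3.0, 2.4]
gripper_width: 0.496
```

```bash
python3 st.py w6; sed -i "s/(('w3'.*48))/[a.split(':') for a in __import__('sys').argv[1:]]/; s/^    f=load(n);/    u0=int(u0); f=load(n);/" an.py; python3 an.py w5:48 w6:46
```

```text
8.575 [ -0.7 -56.5  91.4] 42.25467565150928 follower 22.372662174245363 F [1.6 3.9 2.2]
w5 ptr [30.9  17.15] 24.025 clip [30.2 16.1] 23.150000000000002 diff 0.8749999999999964
w6 ptr [30.7  16.95] 23.825000000000003 clip [30.6 16.1] 23.35 diff 0.4750000000000014
```

Emit:
play_rows(plan=[[0, 1.3, 0, 0, 0.08], [0, 2.6, 0, 0, 0.15], [0, 4, 0, 0, 0.22], [0, 5.2, 0, 0, 0.28], [0, 5.2, 0, 0, 0.28], [0, 5.2, 0, 0, 0.28]])

```text
time: 9.32
tool_pos: [0.5435, 0.0382, 0.0908]
tool_rot: [0.017, -0.707, 0.017, 0.707]
contact_force: [0.8, 0.8, 0.6]
gripper_width: 0.363
```

```bash
python3 st.py w7; python3 an.py w7:22;python3 ck.py w7 10 140
```

```text
9.375 [ -1.1 -61.9  90.8] 30.621272101575745 follower 22.78936394921213 F [0.8 0.8 0.7]
w7 ptr [30.  16.1] 23.05 clip [30.7 16. ] 23.35 diff -0.3000000000000007
140 65 99 | 142 51 99 | 144 39 93 | 146 39 83 | 148 40 82 | 150 40 82 | 152 39 82 | 154 36 82 | 156 23 83 | 158 23 83 | 160 23 83 | 162 24 84 | 164 24 84 | 166 24 84 | 168 25 85 | 170 25 85 | 172 26 86 | 174 26 90 | 176 83 87 | 182 46 52 | 184 44 54 | 186 42 56 | 188 41 61 | 190 39 63 | 192 37 65 | 194 36 68 | 196 34 72 | 198 32 73 | 200 32 74 | 202 33 74 | 204 33 75 | 206 33 75 | 208 34 75 | 210 34 76 | 212 35 76 | 214 35 77 |
```

Emit:
play_rows(plan=[[0, 0.2, 0, 0, 0.31], [0, 0.5, 0, 0, 0.36], [0, 0.5, 0, 0, 0.45], [0, 0.5, 0, 0, 0.7], [0, 0.5, 0, 0, 1], [0, 0.5, 0, 0, 1], [0, 0.5, 0, 0, 1], [0, 0.5, 0, 0, 1]])

```text
time: 10.38
tool_pos: [0.5435, 0.0381, 0.0913]
tool_rot: [0.017, -0.707, 0.016, 0.707]
contact_force: [-4.6, 2.6, 3.6]
gripper_width: 0.313
```

```bash
python3 st.py w8; python3 an.py w8:20;python3 -c "
from h import *
f=load('w8')
cv2.imwrite('pics/w8.png',np.vstack([f['img'][120:480,:640,::-1],cv2.resize(f['img'][135:210,0:200,::-1],(640,240),interpolation=cv2.INTER_CUBIC)]))"
```

```text
10.425 [ -1.1 -62.   91.3] 26.477932020895125 follower 24.76103398955243 F [-4.3  2.5  3.5]
w8 ptr [31.3 17.5] 24.4 clip [30.7 16. ] 23.35 diff 1.0499999999999972
```

View pics/w8.png

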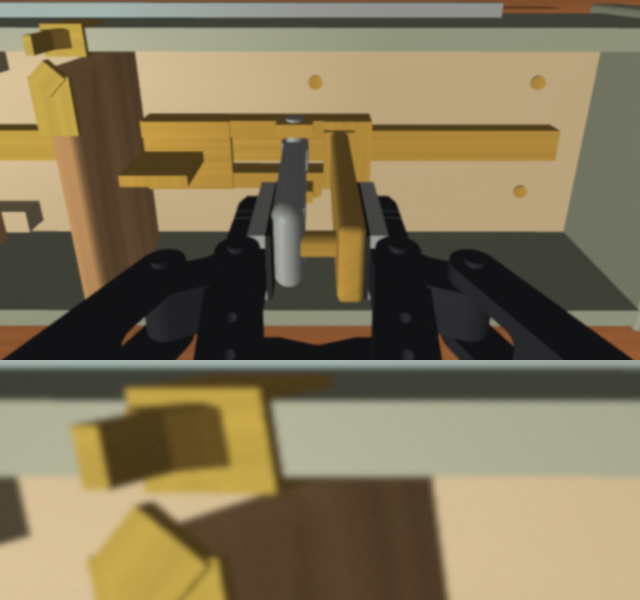

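Emit:
play_rows(plan=[[0, 0.4, 0, 0, 1], [0, 0.8, 0, 0, 1], [0, 1.1, 0, 0, 1], [0, 1.1, 0, 0, 1], [0, 1.1, 0, 0, 1]])

```text
time: 11.05
tool_pos: [0.5435, 0.038, 0.0913]
tool_rot: [0.018, -0.707, 0.016, 0.707]
contact_force: [-4.4, 5.7, 3.4]
gripper_width: 0.309
```

```bash
python3 st.py w9; python3 an.py w9:20
```

```text
11.1 [ -1.1 -62.2  91.3] 26.826039300381026 follower 24.38698034980949 F [-4.4  6.2  3.3]
w9 ptr [31.2 17.3] 24.25 clip [30.7 16. ] 23.35 diff 0.8999999999999986
```

```bash
cat > z.py <<'E'
from h import *
v,u=np.mgrid[0:480,0:640]
def cl(f):
    d=np.stack([(u-f['cx'])/f['fx'],-(v-f['cy'])/f['fy'],-np.ones(u.shape)],-1)
    P=f['origin']+(d@f['rotation'].T)*f['range_z'][...,None]
    return np.stack([(P-O)@xc,(P-O)@yc,P[...,2]],-1)*1000
for n,y0 in(('w0',-45),('w1',-45),('w2',-45),('w4',23),('w7',23),('w8',24),('w9',24)):
    f=load(n);C=cl(f);h=cv2.cvtColor(f['img'],cv2.COLOR_RGB2HSV).astype(int)
    m=(h[...,1]>140)&(h[...,2]>110)&(h[...,0]>18)&(h[...,0]<30)&(f['range_z']>0)
    p=m&(abs(C[...,0]-40)<7)&(abs(C[...,1]-y0)<10)&(abs(C[...,2]-98)<8)
    m2=cv2.erode(p.astype(np.uint8),np.ones((3,3)))>0
    w=(abs(C[...,2]-86)<6)&(abs(C[...,0]-59.5)<2)&(abs(C[...,1]+60)<30)
    vv=np.unique(v[p]); e=[]
    for r in vv[2:-2]:
        x=u[r][p[r]]; e.append([x.min()-.5,x.max()+.5,r])
    e=np.array(e); out=[]
    for z in(.098,.0985,.100): out.append(round(float(np.median([(1000*cab(onz(f,a,r,z))[1]+1000*cab(onz(f,b,r,z))[1])/2 for a,b,r in e])),2))
    print(n,'ptr z',np.median(C[...,2][m2]).round(2),m2.sum(),'wall z',np.median(C[...,2][w]).round(2),'ptr y mid @98,98.5,100',out,'width',np.median(C[...,1][p]).round(1))
E
python3 z.py
```

```text
w0 ptr z 100.6 385 wall z 87.02 ptr y mid @98,98.5,100 [-45.2, -45.35, -45.8] width -46.0
w1 ptr z 100.49 385 wall z 86.91 ptr y mid @98,98.5,100 [-45.4, -45.3, -44.9] width -44.7
w2 ptr z 100.6 885 wall z 87.03 ptr y mid @98,98.5,100 [-44.6, -44.8, -45.4] width -45.8
w4 ptr z 100.61 1314 wall z 86.94 ptr y mid @98,98.5,100 [23.15, 22.85, 22.05] width 21.6
w7 ptr z 100.63 1382 wall z 86.99 ptr y mid @98,98.5,100 [23.75, 23.42, 22.5] width 21.9
w8 ptr z 100.62 1366 wall z 87.0 ptr y mid @98,98.5,100 [25.1, 24.75, 23.8] width 23.3
w9 ptr z 100.63 1344 wall z 87.0 ptr y mid @98,98.5,100 [24.95, 24.65, 23.7] width 23.2
```

```bash
cat >> z.py <<'E'
print()
for n,y0 in(('w1',-45),('w4',22),('w9',23)):
    f=load(n);C=cl(f);h=cv2.cvtColor(f['img'],cv2.COLOR_RGB2HSV).astype(int)
    m=(h[...,1]>130)&(h[...,2]>55)&(h[...,0]>16)&(h[...,0]<32)&(f['range_z']>0)
    br=m&(h[...,2]>120)
    for nm,k in (('clip',m&(abs(C[...,2]-89)<2.5)&(abs(C[...,0]-59)<9)&(abs(C[...,1]-23)<10)),('blade',br&(abs(C[...,2]-106.7)<1.5)&(abs(C[...,0]-60)<7)&(abs(C[...,1]-23)<6)),('ptr',br&(abs(C[...,2]-100.6)<.8)&(abs(C[...,0]-40)<5)&(abs(C[...,1]-y0)<10))):
        z=np.median(C[...,2][k])/1000; L=[];Rr=[]
        for r in np.unique(v[k]):
            x=u[r][k[r]]
            L.append(1000*cab(onz(f,x.min()-.5,r,z))[1]);Rr.append(1000*cab(onz(f,x.max()+.5,r,z))[1])
        print(n,nm,k.sum(),'z',round(z*1000,2),'L',np.percentile(L,[25,50,75]).round(2),'R',np.percentile(Rr,[25,50,75]).round(2),'mid',round((np.median(L)+np.median(Rr))/2,2))
E
python3 z.py | sed '1,/^$/d'
```

```text
w1 clip 204 z 88.89 L [30.  30.  30.1] R [17.1 17.1 17.1] mid 23.55
w1 blade 43 z 107.08 L [24.5 24.6 24.6] R [22.3 22.3 22.3] mid 23.45
w1 ptr 268 z 100.47 L [-38.8 -38.7 -38.5] R [-51.4 -51.4 -50.7] mid -45.05
w4 clip 785 z 88.94 L [20.32 20.5  29.82] R [15.92 16.05 16.2 ] mid 18.27
w4 blade 150 z 107.05 L [24.3 24.4 24.5] R [21.9 22.  22.1] mid 23.2
w4 ptr 872 z 100.58 L [28.05 28.35 28.4 ] R [15.3 15.4 15.5] mid 21.88
w9 clip 835 z 89.03 L [20.7 20.8 30.1] R [15.8 15.9 16. ] mid 18.35
w9 blade 147 z 107.05 L [24.3 24.4 24.5] R [22.   22.05 22.1 ] mid 23.22
w9 ptr 916 z 100.59 L [29.7 29.8 30. ] R [16.9  16.9  17.05] mid 23.35
```

```bash
python3 -c "
from h import *
s=manip.state();print(s['time'],s['contact_force'],s['gripper_width']*85);print(manip.job_done())"
```

```text
11.1 [-4.41399765  6.1881219   3.34825205] 26.826039300381026
the job is handed in; nothing more can be done
None
```

I slid the follower along its bar to the rider, then squeezed the cam lever shut against the post. I handed the job in at 11.1 s with the fingers still gripping post and lever.

- **Position:** in the last wrist picture the pointer sits at y = 23.35 mm and the rider blade at 23.2 mm. That difference of about 0.1 mm is well inside what I can measure, roughly ±0.3 mm.
- **Disagreement:** my earlier estimates assumed the pointer's top was at 98.5 mm and put the pointer about 0.9 mm too far. The depth readings put it at 100.6 mm, with the drawer wall reading 1 mm too high, so I trusted the later figure. An estimate from the arm and finger positions gave 24.4 mm, but the fingers give under load, so it is less reliable.
- **Lock:** in the last picture I viewed, the lever stands upright against the stop on the post. The fingers read 26.8 mm, less than the 29 mm expected at fully shut. Pushing it about 1 mm afterwards raised the force to only about 6 N, and the follower moved 0.1–0.15 mm.
- **During closing:** the follower crept by up to about 1.5 mm while the cam was biting. The final squeeze carried it to the mark.
- **Surroundings:** I moved nothing towards the loose things around the drawer, but took no last picture of all of them.

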